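Hold the reading lens in focus over the dumper's rear rivet

TASK

I want to see whether the rear rivet of the upturned toy dumper has ever been drilled out. Draw the reading lens up out of its upright sleeve by its handle, turn it level, and hold the middle of the glass straight above that rivet, at the focal height I have marked with the pointer of the height gauge. Finish while still holding the lens there, level and still and by its handle alone, and leave the dumper, the gauge and the other things on the shelf as they are.

Things in the scene. Friction and masses are not known exactly. Their poses are not given: they have to be found in the camera images.
- reading_lens: Reading lens, 75 g: black frame 46 wide, 66 long, 9 mm thick round clear glass, steel ferrule, wooden handle 18 wide, 14 mm thick. Starts upright, glass end down in the sleeve. Origin: middle of the frame's free end edge (lowest at the start). z runs along the lens to the handle's end: frame 0-66, ferrule 66-79, handle 79-167 mm; y across its width; x square to the glass. Both faces are alike.
- lens_centre (a point): Centre of the glass, 33 mm along the lens's own z from its origin, in the middle of the 9 mm thickness. Axes as reading_lens.
- lens_handle (a point): Point on the handle's centre line 125 mm along the lens's own z (46 mm above the ferrule, 42 mm below the handle's end): a good place to grip, across the 18 mm width. Axes as reading_lens.
- lens_sleeve: Wooden block with a slot, on a foot 64 (x) x 92 (y) x 10 mm, fixed to the shelf. Block 27 x 64 mm in plan, top 60 mm above the shelf; slot 13 (x) x 50 mm (y), open on top, 46 mm deep, so about 2 mm play round the lens frame. Origin: centre of the foot's underside, z up. The glass of the lens faces its +x and -x, more or less sideways as seen from the robot.
- dumper: Die-cast six-wheel toy dumper, 112 x 47 mm, 220 g, lying upside down and loose on the cork mat: tray rim and cab roof down, wheels and steel base plate up. Origin: centre of its underside as it lies; z up, x towards the cab. Front axle at x = +36 mm, two rear axles at x = -18 and -42 mm. Base plate 38 mm and wheel tops 45 mm above the origin.
- rear_rivet (a point): Head of the rear rivet (6 mm wide) on the dumper's base plate, on its centre line midway between the two rear axles, 30 mm behind the origin and 39 mm above it, so 43 mm above the shelf. The lens goes above this one.
- front_rivet (a point): Head of the other, front rivet, on the centre line between the front axle and the rear axles, 14 mm ahead of the origin. Not the one to look at.
- cork_mat: Cork mat 140 x 85 x 4 mm, fixed to the shelf, under the dumper. Origin: centre of its underside, z up.
- height_gauge: Modeller's height gauge, fixed to the shelf: foot 64 (x) x 46 (y) x 20 mm, upright steel scale 16 x 5 mm rising to 200 mm, and on it a slide with thumbscrew and a level pointer reaching to +y. Origin: centre of the foot's underside, z up.
- gauge_slide (a joint): Height of the gauge's slide on its scale in m, 0 to 0.07; the pointer's tip is 110 mm plus this above the shelf. It is clamped stiffly (8 N) and is to stay as set.
- pointer_tip (a point): Tip of the gauge's level pointer, 57 mm out from the scale, at mid thickness: its height is the marked focal height for the middle of the lens's thickness. Between 115 and 165 mm above the shelf. Axes as height_gauge, z up.
- glass_jar: Loose glass jar with a steel screw lid, 64 mm across, 84 mm tall, about 280 g, standing on the shelf. Leave alone. Origin: centre of its underside.
- wooden_car: Loose little wooden car, 74 x 45 x 34 mm, about 70 g. Leave alone. Origin: centre of its underside.

How it is judged:
On the way:
1. the lens is drawn right out of its sleeve, held by its handle (z of reading_lens in the frame of lens_sleeve above 0.065 m and contact force between reading_lens and lens_sleeve below 0.2 N and contact force between reading_lens and the fingers above 1 N and z of the grasp point in the frame of reading_lens above 0.075 m), for 0.2 s.
At the end, for the whole second after the job is handed in: Held still by its handle, touching nothing else; glass centre within 12 mm of straight above the rear rivet and 6 mm of the pointer's height; glass within 0.12 rad of level, either face up; dumper within 8 mm, pointer 4 mm, jar and car 15 mm of their starts (horizontal distance between lens_centre and rear_rivet below 0.012 m and z of lens_centre in the frame of pointer_tip between -0.006 and 0.006 m and angle between the x axis of reading_lens and the z axis of height_gauge, either way round below 0.12 rad and linear speed of reading_lens below 0.02 m/s and angular speed of reading_lens below 0.15 rad/s and contact force between reading_lens and the fingers above 1 N and z of the grasp point in the frame of reading_lens above 0.075 m and contact force between reading_lens and lens_sleeve below 0.2 N and contact force between reading_lens and dumper below 0.2 N and contact force between reading_lens and height_gauge below 0.2 N and contact force between reading_lens and glass_jar below 0.2 N and contact force between reading_lens and wooden_car below 0.2 N and distance of each of dumper, rear_rivet from where it was at the start of the episode below 0.008 m and distance of pointer_tip from where it was at the start of the episode below 0.004 m and distance of each of glass_jar, wooden_car from where it was at the start of the episode below 0.015 m); the arm keeps its last pose, push and grip.
It fails at once if the dumper is knocked or shifted (distance of any of dumper, rear_rivet from where it was at the start of the episode above 0.008 m).
It fails at once if the gauge's pointer is shifted (distance of pointer_tip from where it was at the start of the episode above 0.004 m).
It fails at once if the lens knocks against the dumper (contact force between reading_lens and dumper above 2 N).
It fails at once if the jar or the wooden car is knocked away (distance of any of glass_jar, wooden_car from where it was at the start of the episode above 0.015 m).
It also fails if it takes over 40 s, if anything falls off the work surface, if the arm or the gripper's body presses on something with over 40 N, if the wrist force passes 120 N, or if a joint passes its speed limit or range.

ROBOT

A 6-joint arm with a two-finger parallel gripper is mounted at the origin on the work surface. World frame = base frame: x ahead of the robot, y to its left, z up, the work surface at z = 0. Lengths are in m, angles in rad, forces in N, time in s.
With the tool pointing down it reaches from about 0.25 to 0.775 m from the base axis. Payload 4 kg.
Tool frame: the origin (TCP) lies at the very end of the fingers, on their centre line; the grasp point (between the pads) lies 19 mm behind it; z points along the fingers, y is the line along which they close (so a half turn about z gives the same grasp; the last joint's range is limited). The gripper opens to 94 mm and grips with 3 to 60 N. Pads are 16 mm wide; open, the fingers measure 119 mm over their backs; the gripper's body (75 mm by 177 mm) begins 78 mm behind the grasp point.
Start: joints at [1.105, 0.087, 1.371, -0, 1.684, -0.103], TCP at [0.195, 0.514, 0.206] pointing down, gripper open.
Joint ranges: [-3.1, 3.1], [-0.76, 2.03], [0.27, 2.55], [-1.08, 4.22], [0.17, 2.65], [-2.57, 2.57]. Speed limits (rad/s): [2.79, 2.79, 3.14, 3.14, 3.14, 3.14].

INTERFACE

Orientations are given as [roll, pitch, yaw] about the fixed x, y, z axes, in that order (R = Rz(yaw) Ry(pitch) Rx(roll)).
In Python, from bench import robot gives the robot as it stands. The module is installed in compiled form; this text tells all that it offers.
- The arm moves only by the tool move_arm, never from a script. Its argument "deltas" is one flat list of numbers, 7 for each row, row after row: the turn, a rotation vector about the tool's x, y, z in rad, then the shift along the tool's x, y, z in cm, then the closure, from -1 (fully open) to 1 (shut). A call has 1 to 8 rows; each row is the pose to reach, as a shift and turn from the pose commanded when the call began, along the tool's axes at that moment; what a row does not reach only later rows make up. A row lasts 1/10 s, in which the tool goes at most 50 mm and 8.59 degrees, less where a joint would pass 70% of its speed; a pose out of reach is approached as far as the arm can. A call with a gripper value outside its range is refused whole. The fingers move at their own pace and stop on an object; the grip force is fixed at half the most. Time passes only in rows, so rows that repeat a pose let the fingers close. It gives the time, the measured TCP pose, the force, the opening and the grip force at its end, in the units of the state.
- robot.get_obs(): the state, without advancing time (a new reading comes with each control period).
- robot.snapshot(name): name is "scene" or "top" or "wrist"; returns a dict with "image" (480x640x3 uint8, red, green, blue), "depth" (480x640 float32, m along the optical axis (not along the pixel's ray), 0 where there is no reading), "fov_y" (degrees; the focal length in pixels is half the picture's height over the tangent of half this angle, whatever the lens; pixels are square), "cx", "cy" (the principal point, pixels), "origin" and "orientation" of the camera in the world; the wrist camera has in their place "T_tool_cam" (4x4, takes a point from camera to tool coordinates, whose origin is the TCP and whose axes are the flange's). Camera axes: x right, y up, looking along -z (the intrinsics and any distortion apply to the point x, -y, -z); pixel columns grow to the right and rows downward; lengths in m; the calibration is good to about 2 mm. A picture is of the moment at which its call begins: read the wrist's pose just before it.
- robot.close_job(): hands the job in; it is judged then, once.
The state is a dict: "time": time; "joint_positions": joint angles; "qvel": joint speeds; "joint_torque": joint torques, N m; "tool_pos": TCP position; "ee_rot": TCP orientation; "wrist_force": force on the tool from outside, world axes, zero at the start; "wrist_torque": the same for the moment, N m; "width": finger opening in m; "finger_force": force on a finger pad.
Only numpy, scipy, OpenCV 4.12 (cv2) and the standard library are available. Lean on these libraries where they do the work, as an engineer would, in place of code of your own. Each camera call takes 0.05 s, during which the arm holds its last target. There are 200 camera calls.

## Working session

There is one attempt and no reset: what is moved stays moved. The work goes in short steps, Python scripts to look and compute and a tool call to move; the robot and the scene stay as the last step left them, time stands still between calls to the robot, and variables do not carry over. Pictures are saved under pics/ and viewed, at most 10 in all, crops included, and the job is handed in when it is done.

Besides the shell and the picture viewer there is one more tool, called after "Request:" as name(argument=value, ...) on one line, values as JSON. move_arm: Moves the arm, as the interface text tells. Its arguments: {"type":"object","properties":{"deltas":{"type":"array","items":{"type":"number"}}},"required":["deltas"]}

```bash
mkdir -p pics; cat > h.py <<'E'
import numpy as np, cv2, pickle
from scipy.spatial.transform import Rotation as R
from bench import robot
def snap(name,tag):
    o=robot.get_obs(); s=robot.snapshot(name); s['obs']=o
    cv2.imwrite(f'pics/{tag}.png',s['image'][:,:,::-1]); pickle.dump(s,open(f'{tag}.pkl','wb')); return s
def cam(s):
    if 'T_tool_cam' in s:
        T=np.eye(4);T[:3,:3]=R.from_euler('xyz',s['obs']['ee_rot']).as_matrix();T[:3,3]=s['obs']['tool_pos']
        T=T@s['T_tool_cam'];return T[:3,:3],T[:3,3]
    q=np.array(s['orientation'],float)
    M=q if q.shape==(3,3) else R.from_euler('xyz',q).as_matrix() if q.size==3 else None
    return M,np.array(s['origin'])
def f(s): return 240/np.tan(np.radians(s['fov_y'])/2)
def ray(s,u,v):
    M,o=cam(s);d=M@np.array([(u-s['cx'])/f(s),-(v-s['cy'])/f(s),-1]);return o,d
def depthpt(s,u,v):
    o,d=ray(s,u,v);return o+d*s['depth'][int(round(v)),int(round(u))]
def atz(s,u,v,z):
    o,d=ray(s,u,v);return o+d*(z-o[2])/d[2]
def load(t): return pickle.load(open(t+'.pkl','rb'))
def proj(s,p):
    M,o=cam(s);c=M.T@(np.array(p)-o);return s['cx']+f(s)*c[0]/-c[2], s['cy']+f(s)*c[1]/c[2]
E
python3 - <<'E'
from h import *
for n in ['scene','top']:
    s=snap(n,n+'0');print({k:v for k,v in s.items() if k not in('image','depth','obs')})
s=snap('wrist','wrist0');print(s['T_tool_cam'],s['fov_y'],s['obs'])
print([k for k in s])
E
```

```text
{'fov_y': 57.90965132769585, 'cx': 315.8066701504579, 'cy': 235.53571871193668, 'origin': array([1.13523049, 0.67190288, 0.67669644]), 'orientation': array([0.95704145, 0.02007705, 2.49991991])}
{'fov_y': 56.502951670135914, 'cx': 317.93487892130617, 'cy': 248.07056594390843, 'origin': array([ 0.54208015, -0.01260144,  1.07600674]), 'orientation': array([ 0.10023409,  0.0073031 , -1.59535484])}
[[-5.51103193e-04  9.57481949e-01  2.88492658e-01  8.41602817e-02]
 [ 9.99999772e-01  6.40005984e-04 -2.13839445e-04 -1.23555274e-03]
 [-3.89384436e-04  2.88492474e-01 -9.57482084e-01 -1.79947036e-01]
 [ 0.00000000e+00  0.00000000e+00  0.00000000e+00  1.00000000e+00]] 69.64266541757833 {'time': 0.1, 'joint_positions': array([ 1.10494895e+00,  8.78900282e-02,  1.37204886e+00, -1.97167488e-05,
        1.68357151e+00, -1.03086848e-01]), 'qvel': array([ 4.73890562e-05, -1.76689429e-03, -4.17865588e-03,  6.71351524e-04,
       -3.10231001e-04,  1.07996189e-03]), 'joint_torque': array([ 1.95233144e-03, -3.41253519e+01, -3.03302550e+01,  7.20432610e-02,
        3.03772150e-02, -8.60901196e-05]), 'tool_pos': array([0.19496453, 0.51378616, 0.20444384]), 'ee_rot': array([-3.13968307e+00, -1.77852892e-04,  2.77882976e+00]), 'wrist_force': array([-0.40921332, -1.48419315, -0.34820891]), 'wrist_torque': array([-0.01048441, -0.0342001 ,  0.04933261]), 'finger_force': 0.0, 'width': 0.09388453191805737}
['image', 'depth', 'fov_y', 'cx', 'cy', 'T_tool_cam', 'obs']
```

View pics/scene0.png

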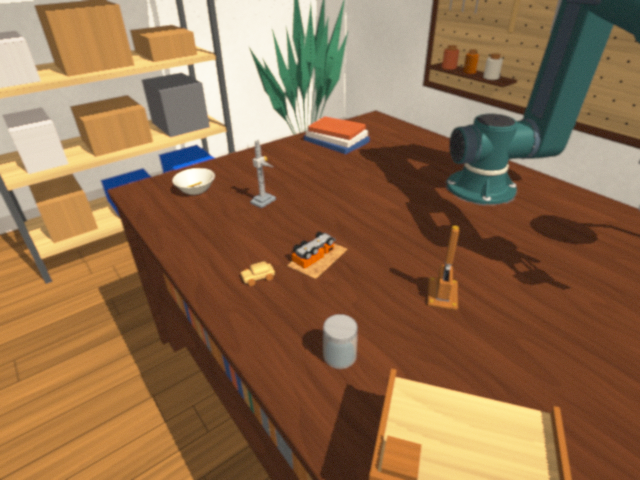

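View pics/top0.png

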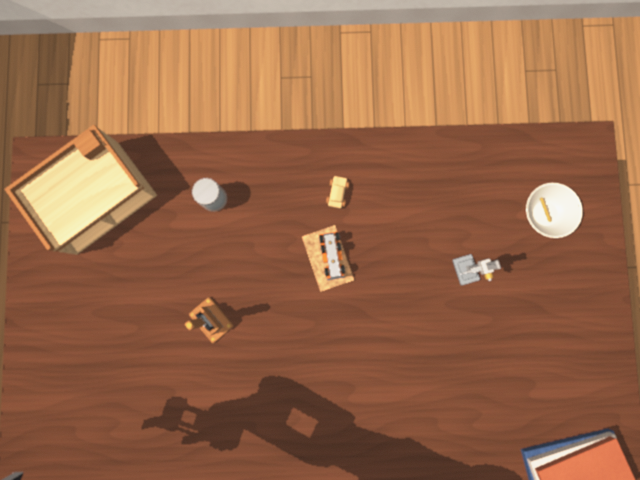

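The scene view shows the gauge at (262,180), the dumper at (315,250), the sleeve and lens at (447,270) and the jar at (340,340). The top view shows the sleeve at (210,320), dumper at (332,255), gauge at (470,268), car at (338,192) and jar at (210,195).

```bash
python3 - <<'E'
from h import *
t=load('top0');s=load('scene0')
def crop(i,u,v,w,h,k): return cv2.resize(i[v:v+h,u:u+w,::-1],None,fx=k,fy=k,interpolation=cv2.INTER_CUBIC)
A=crop(t['image'],170,285,80,60,5);B=crop(t['image'],293,215,80,60,5)
C=crop(s['image'],235,135,80,60,5);D=crop(t['image'],440,235,80,60,5)
cv2.imwrite('pics/m1.png',np.vstack([np.hstack([A,B]),np.hstack([C,D])]))
for z in (.045,0): 
  for n,u,v in [('dump',332,255),('sleeve',210,320),('jar',210,195),('car',338,192),('gauge',465,270)]: print(n,z,atz(t,u,v,z).round(3),depthpt(t,u,v).round(3))
E
```

```text
dump 0.045 [ 0.629 -0.04   0.045] [ 0.629 -0.04   0.042]
sleeve 0.045 [0.487 0.243 0.045] [0.488 0.24  0.059]
jar 0.045 [0.778 0.243 0.045] [0.768 0.233 0.086]
car 0.045 [ 0.777 -0.058  0.045] [ 0.78  -0.059  0.033]
gauge 0.045 [ 0.587 -0.345  0.045] [ 0.588 -0.354  0.017]
dump 0 [ 0.633 -0.041  0.   ] [ 0.629 -0.04   0.042]
sleeve 0 [0.484 0.254 0.   ] [0.488 0.24  0.059]
jar 0 [0.788 0.254 0.   ] [0.768 0.233 0.086]
car 0 [ 0.787 -0.06   0.   ] [ 0.78  -0.059  0.033]
gauge 0 [ 0.589 -0.359  0.   ] [ 0.588 -0.354  0.017]
```

View pics/m1.png

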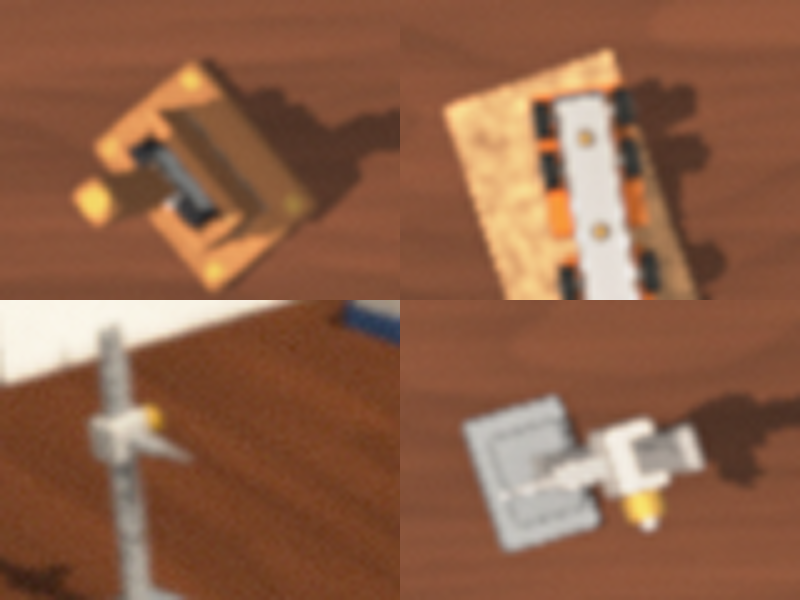

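The crops show: rear rivet at (186,138) in the upper right tile, between the paired axles; front rivet at (200,231). Frame in the slot runs from (150,152) to (205,215) with the handle's top at (95,200), upper left tile. The pointer's tip is at (190,159) in the scene tile and about (103,195) in the top tile.

```bash
cat >> h.py <<'E'
def tri(a,pa,b,pb):
    o1,d1=ray(a,*pa);o2,d2=ray(b,*pb)
    k=np.linalg.lstsq(np.c_[d1,-d2],o2-o1,rcond=None)[0];p,q=o1+d1*k[0],o2+d2*k[1]
    return (p+q)/2,np.linalg.norm(p-q)
def pose(n,u,phi): # tool rotation: approach n (horizontal), tool y=u, phi from down
    z=n*np.sin(phi)+np.array([0,0,-np.cos(phi)]);return np.c_[np.cross(u,z),u,z]
def delta(Rc,pc,Rt,pt): # rotvec, cm in tool axes
    return R.from_matrix(Rc.T@Rt).as_rotvec().round(3),(Rc.T@(np.array(pt)-pc)*100).round(2)
def cur():
    o=robot.get_obs();return R.from_euler('xyz',o['ee_rot']).as_matrix(),np.array(o['tool_pos']),o
E
python3 - <<'E'
from h import *
t=load('top0');s=load('scene0')
c=lambda u,v,x,y:(u+(x+.5)/5-.5,v+(y+.5)/5-.5)
rr=atz(t,*c(293,215,186,138),.043);fr=atz(t,*c(293,215,200,231),.043)
print('rivets',rr,fr,np.linalg.norm(rr-fr),depthpt(t,*c(293,215,186,138)))
e1=atz(t,*c(170,285,145,150),.08);e2=atz(t,*c(170,285,205,218),.08);print('frame',e1,e2,np.linalg.norm(e1-e2),(e1+e2)/2)
print('handletop',atz(t,*c(170,285,95,200),.181),depthpt(t,*c(170,285,95,200)))
hs=(455,229);print('tri handle',tri(t,c(170,285,95,200),s,hs))
print('tip',tri(t,c(440,235,103,195),s,c(235,135,190,159)))
for z in(.115,.13,.145,.16):print(z,atz(t,*c(440,235,103,195),z),atz(s,*c(235,135,190,159),z))
# depth around the tip, slide
for n,S,(u,v) in(('t',t,c(440,235,103,195)),('s',s,c(235,135,190,159))):
    u,v=int(round(u)),int(round(v))
    for du,dv in((0,0),(1,0),(-1,0),(-3,-1),(4,-2)):print(n,du,dv,depthpt(S,u+du,v+dv).round(3))
Rc,pc,o=cur();print(Rc.round(3),pc)
E
```

```text
rivets [ 0.65915603 -0.03555251  0.043     ] [ 0.61562894 -0.04085758  0.043     ] 0.043849188068116156 [ 0.65893597 -0.03550937  0.0449417 ]
frame [0.50118199 0.25979824 0.08      ] [0.47082948 0.23322277 0.08      ] 0.04034267075493841 [0.48600573 0.2465105  0.08      ]
handletop [0.48615712 0.25200578 0.181     ] [0.48638631 0.25092134 0.18466802]
tri handle (array([0.48536239, 0.25379204, 0.17718013]), np.float64(0.0016645737808911542))
tip (array([ 0.57403699, -0.30543137,  0.13129308]), np.float64(0.003787755462090403))
0.115 [ 0.57613073 -0.31170868  0.115     ] [ 0.55613967 -0.33279085  0.115     ]
0.13 [ 0.57559924 -0.30704002  0.13      ] [ 0.57160418 -0.30596069  0.13      ]
0.145 [ 0.57506776 -0.30237137  0.145     ] [ 0.58706869 -0.27913053  0.145     ]
0.16 [ 0.57453628 -0.29770271  0.16      ] [ 0.60253321 -0.25230037  0.16      ]
t 0 0 [ 0.575 -0.305  0.134]
t 1 0 [ 0.575 -0.308  0.133]
t -1 0 [ 0.575 -0.303  0.133]
t -3 -1 [ 0.582 -0.338  0.007]
t 4 -2 [ 0.583 -0.35   0.021]
s 0 0 [ 0.435 -0.539  0.   ]
s 1 0 [ 0.426 -0.548 -0.006]
s -1 0 [ 0.574 -0.306  0.132]
s -3 -1 [ 0.575 -0.314  0.132]
s 4 -2 [ 0.409 -0.555 -0.006]
[[-0.935  0.355 -0.001]
 [ 0.355  0.935 -0.001]
 [ 0.    -0.002 -1.   ]] [0.19500132 0.51382845 0.20459874]
```

```bash
cat >> h.py <<'E'
a=np.radians(41.2);U=np.array([np.cos(a),np.sin(a),0]);N=np.array([-np.sin(a),np.cos(a),0])
E
python3 - <<'E'
from h import *
Rc,pc,o=cur()
P=np.array([.4857,.250,.138])
for phi,back,lift in((0,0,0),(20,.16,.1),(40,.16,.08),(60,.16,.02),(60,.14,0)):
    Rt=pose(N,U,np.radians(phi));pt=P+(.019-back)*Rt[:,2]+[0,0,lift]
    if phi==0: pt=[.42,.3,.30]
    print(phi,np.round(pt,3),*delta(Rc,pc,Rt,pt))
E
```

```text
0 [0.42 0.3  0.3 ] [-0.002  0.     0.489] [-28.62 -12.02  -9.53]
20 [0.517 0.214 0.37 ] [-0.087  0.342  0.484] [-40.79 -16.64 -16.57]
40 [0.545 0.182 0.326] [-0.172  0.684  0.468] [-44.54 -18.63 -12.12]
60 [0.566 0.158 0.228] [-0.257  1.026  0.442] [-47.32 -20.09  -2.37]
60 [0.555 0.171 0.199] [-0.257  1.026  0.442] [-45.79 -19.27   0.63]
```

Request:
move_arm(deltas=[0,0,0.12,-3,-1.5,-4,0,0,0.24,-7,-3,-8,0,0,0.36,-12,-5,-10.5,0,0.05,0.48,-17,-7,-12,-0.02,0.1,0.48,-22,-9,-14,-0.04,0.18,0.48,-27,-11,-15,-0.06,0.26,0.48,-31.5,-13,-16,-0.09,0.34,0.48,-36,-15,-16.5])

```text
validation failed for argument at $.de...
```

Request:
move_arm(deltas=[0,0,0.12,-3,-1.5,-4,-1,0,0,0.24,-7,-3,-8,-1,0,0,0.36,-12,-5,-10.5,-1,0,0.05,0.48,-17,-7,-12,-1,-0.02,0.1,0.48,-22,-9,-14,-1,-0.04,0.18,0.48,-27,-11,-15,-1,-0.06,0.26,0.48,-31.5,-13,-16,-1,-0.09,0.34,0.48,-36,-15,-16.5,-1])

```text
time: 0.95
tool_pos: [0.4537, 0.2702, 0.3662]
ee_rot: [3.132, -0.351, 2.296]
wrist_force: [0.3, 0.6, -0.1]
width: 0.094
finger_force: 0.0
```

```bash
python3 - <<'E'
from h import *
Rc,pc,o=cur();print(o['joint_positions'].round(3))
P=np.array([.4857,.250,.138])
for phi,back,lift in((40,.16,.08),(60,.16,.02),(60,.14,0)):
    Rt=pose(N,U,np.radians(phi));pt=P+(.019-back)*Rt[:,2]+[0,0,lift]
    print(phi,np.round(pt,3),*delta(Rc,pc,Rt,pt))
E
```

```text
[ 0.222  0.127  1.052  0.361  2.099 -0.34 ]
40 [0.545 0.182 0.326] [0.006 0.347 0.007] [-13.3    1.    -0.58]
60 [0.566 0.158 0.228] [0.005 0.696 0.008] [-19.61   0.9    7.5 ]
60 [0.555 0.171 0.199] [0.005 0.696 0.008] [-19.02   0.88  10.91]
```

Request:
move_arm(deltas=[0,0.13,0,-4.5,0.3,-0.2,-1,0,0.25,0,-9,0.7,-0.5,-1,0,0.35,0,-13.3,1,-0.6,-1,0,0.47,0,-16,1,2,-1,0,0.58,0,-18,0.9,5,-1,0,0.7,0,-19.6,0.9,7.5,-1,0,0.7,0,-19,0.9,10.9,-1,0,0.7,0,-19,0.9,10.9,-1])

```text
time: 1.75
tool_pos: [0.5509, 0.1723, 0.1901]
ee_rot: [-3.127, -1.061, 2.279]
wrist_force: [0.4, -0.0, 0.1]
width: 0.0939
finger_force: 0.0
```

```bash
python3 - <<'E'
from h import *
s=snap('wrist','wrist1');o=s['obs'];print(o['joint_positions'].round(3),o['tool_pos'],o['ee_rot'])
print('expected px of P, end, frame', [np.round(proj(s,p)) for p in ([.4857,.25,.138],[.4855,.252,.181],[.486,.2465,.08])])
E
```

```text
[-0.15   0.638  1.037  0.789  2.234 -0.621] [0.55092542 0.17229079 0.19012744] [-3.12722459 -1.06121247  2.27940671]
expected px of P, end, frame [array([320., 229.]), array([322., 189.]), array([318., 272.])]
```

View pics/wrist1.png

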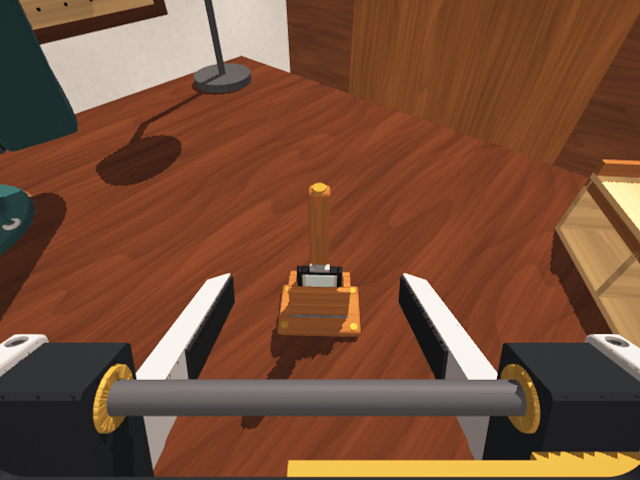

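The wrist view shows the handle standing between the open fingers: its end at (319,187), ferrule at (319,268), frame edges (298,267)-(342,266), agreeing with the prediction and square to the fingers.

```bash
python3 - <<'E'
from h import *
Rc,pc,o=cur()
P=np.array([.4857,.250,.138])
Rt=pose(N,U,np.radians(60));print(*delta(Rc,pc,Rt,P+.019*Rt[:,2]), pc,o['tool_pos'])
E
```

```text
[-0.003 -0.008  0.002] [ 0.07  0.15 13.62] [0.5523071  0.17226484 0.1950458 ] [0.5523071  0.17226484 0.1950458 ]
```

Request:
move_arm(deltas=[0,0,0,0,0.1,4,-1,0,0,0,0,0.1,8,-1,0,0,0,0,0.1,11,-1,0,0,0,0,0.1,12.8,-1,0,0,0,0,0.1,13.8,-1,0,0,0,0,0.1,13.8,-1,0,0,0,0,0.1,13.8,-1,0,0,0,0,0.1,13.8,-1])

```text
time: 2.6
tool_pos: [0.477, 0.2621, 0.1302]
ee_rot: [3.125, -1.046, 2.306]
wrist_force: [0.3, -0.8, 0.2]
width: 0.0934
finger_force: 0.0
```

```bash
python3 - <<'E'
from h import *
Rc,pc,o=cur()
P=np.array([.4857,.250,.138])
Rt=pose(N,U,np.radians(60));print(*delta(Rc,pc,Rt,P+.019*Rt[:,2]), pc,o['wrist_force'],o['joint_positions'])
s=snap('wrist','wrist2');cv2.imwrite('pics/w2.png',s['image'][100:460,100:540,::-1])
E
```

```text
[0.002 0.001 0.008] [-0.06 -0.14  0.22] [0.47695468 0.26214578 0.13016301] [ 0.34812353 -0.76978553  0.21455004] [-0.03446881  0.51976024  1.33448831  0.77480181  2.01179497 -0.69189893]
```

View pics/w2.png

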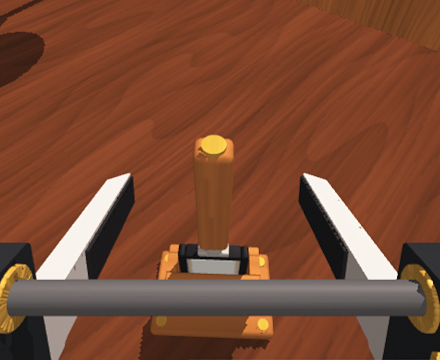

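The handle (214,200 in the crop) lies centred between the finger tips (132 and 301). Closing.

Request:
move_arm(deltas=[0,0,0,0,-0.1,0.2,1,0,0,0,0,-0.1,0.2,1,0,0,0,0,-0.1,0.2,1,0,0,0,0,-0.1,0.2,1,0,0,0,0,-0.1,0.2,1,0,0,0,0,-0.1,0.2,1,0,0,0,0,-0.1,0.2,1,0,0,0,0,-0.1,0.2,1])

```text
time: 3.45
tool_pos: [0.4736, 0.2634, 0.1278]
ee_rot: [3.13, -1.048, 2.303]
wrist_force: [-0.0, 0.0, 0.3]
width: 0.0333
finger_force: 0.0
```

```bash
python3 - <<'E'
from h import *
Rc,pc,o=cur();print(o)
print((Rc.T@[0,0,1]).round(3))
E
```

```text
{'time': 3.45, 'joint_positions': array([-0.03250569,  0.51804809,  1.34378926,  0.77403765,  2.00816817,
       -0.69418558]), 'qvel': array([ 0.00148841,  0.00086749, -0.00125974,  0.00094974,  0.00026176,
        0.00129001]), 'joint_torque': array([-5.47305754e-03, -4.56298971e+01, -2.43752629e+01,  2.47858308e+00,
        2.26458237e+00,  1.44448865e-02]), 'tool_pos': array([0.47358809, 0.26337918, 0.12783668]), 'ee_rot': array([ 3.13032962, -1.04831719,  2.30273618]), 'wrist_force': array([-2.55408721e-04,  4.50845810e-02,  3.02671368e-01]), 'wrist_torque': array([-0.27931872, -0.22967679, -0.01733452]), 'finger_force': 0.0, 'width': 0.03332178946866354}
[ 0.867  0.006 -0.499]
```

Request:
move_arm(deltas=[0,0,0,0,0,0,1,0,0,0,0,0,0,1,0,0,0,0,0,0,1,0,0,0,0,0,0,1,0,0,0,0,0,0,1,0,0,0,0,0,0,1])

```text
time: 4.05
tool_pos: [0.4736, 0.2633, 0.1278]
ee_rot: [3.13, -1.048, 2.303]
wrist_force: [-0.7, 0.6, 0.1]
width: 0.0176
finger_force: 30.0
```

Request:
move_arm(deltas=[0,0,0,0.87,0,-0.5,1,0,0,0,1.73,0,-1,1,0,0,0,2.6,0,-1.5,1,0,0,0,3.47,0,-2,1,0,0,0,5.2,0,-3,1,0,0,0,6.94,0,-4,1,0,0,0,8.67,0,-5,1,0,0,0,8.67,0,-5,1])

```text
time: 4.85
tool_pos: [0.4743, 0.263, 0.2322]
ee_rot: [3.116, -1.043, 2.315]
wrist_force: [0.9, 0.1, -0.5]
width: 0.0174
finger_force: 30.0
```

Request:
move_arm(deltas=[0,0,0,1.7,0,-1,1,0,0,0,3.5,0,-2,1,0,0,0,3.5,0,-2,1,0,0,0,3.5,0,-2,1])

```text
time: 5.25
tool_pos: [0.473, 0.2628, 0.2678]
ee_rot: [3.13, -1.047, 2.302]
wrist_force: [-0.5, 1.0, -1.7]
width: 0.0173
finger_force: 30.0
```

```bash
python3 - <<'E'
from h import *
Rc,pc,o=cur();print(o['joint_positions'],o['wrist_force'],o['width'],o['finger_force'],pc)
s=snap('scene','scene1');w=snap('wrist','wrist3')
a=s['image'][80:360,200:480,::-1];a=cv2.resize(a,(480,480));b=w['image'][:,160:480,::-1]
cv2.imwrite('pics/m3.png',np.hstack([a,b]))
E
```

```text
[-0.03329286  0.40400863  1.21042876  0.87790564  2.17634337 -0.48535649] [-0.50056365  1.02546106 -1.68514704] 0.01733170035685007 29.982963502407074 [0.47301684 0.26281073 0.26777731]
```

View pics/m3.png

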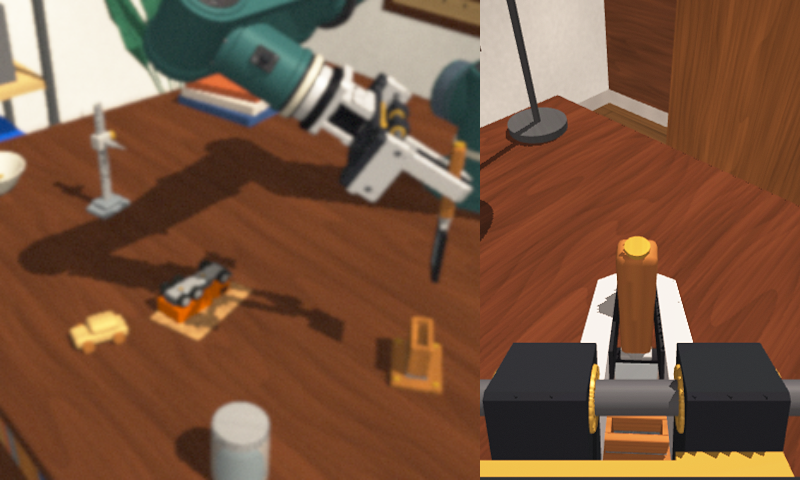

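The lens hangs free above the sleeve (scene tile: lens at (440,240), empty sleeve at (418,350)), gripped mid-handle.

```bash
cat >> h.py <<'E'
RIV=np.array([.659,-.0355,.043])
def final(height,az=np.radians(-3),th=np.radians(30)):
    r=np.array([np.cos(az),np.sin(az),0]);z=r*np.sin(th)-np.array([0,0,np.cos(th)]);y=np.cross([0,0,1],r)
    Rt=np.c_[np.cross(y,z),y,z];return Rt,np.array([RIV[0],RIV[1],height])-.092*r+.019*z
E
python3 - <<'E'
from h import *
Rc,pc,o=cur()
Rt,pt=final(.23);rv,d=delta(Rc,pc,Rt,pt);print(rv,np.linalg.norm(rv),d,pt)
E
```

```text
[ 0.232 -1.48  -0.849] 1.721924795105756 [-19.   -11.64 -22.46] [ 0.57661306 -0.03118228  0.21354552]
```

Request:
move_arm(deltas=[0.016,-0.1,-0.06,-1.3,-0.8,-1.5,1,0.033,-0.21,-0.12,-2.7,-1.6,-3.2,1,0.05,-0.32,-0.18,-4,-2.5,-4.8,1,0.066,-0.42,-0.24,-5.4,-3.3,-6.4,1,0.083,-0.53,-0.3,-6.8,-4.2,-8,1,0.1,-0.63,-0.36,-8.1,-5,-9.6,1,0.116,-0.74,-0.42,-9.5,-5.8,-11.2,1,0.116,-0.74,-0.42,-9.5,-5.8,-11.2,1])

```text
time: 6.15
tool_pos: [0.5241, 0.1159, 0.242]
ee_rot: [2.968, -0.257, 2.733]
wrist_force: [-0.6, 0.4, -0.3]
width: 0.0176
finger_force: 30.0
```

```bash
python3 - <<'E'
from h import *
Rc,pc,o=cur();print(o['joint_positions'].round(3),pc)
Rt,pt=final(.23);rv,d=delta(Rc,pc,Rt,pt);print(rv,np.linalg.norm(rv),d,pt)
E
```

```text
[-0.054  0.154  1.258  0.266  1.9   -1.128] [0.52405194 0.11592621 0.24201407]
[ 0.114 -0.738 -0.428] 0.86071133372345 [-11.04 -11.24  -1.93] [ 0.57661306 -0.03118228  0.21354552]
```

Request:
move_arm(deltas=[0.015,-0.1,-0.06,-1.5,-1.5,-0.3,1,0.03,-0.2,-0.12,-3,-3,-0.5,1,0.045,-0.31,-0.18,-4.7,-4.8,-0.8,1,0.062,-0.42,-0.24,-6.3,-6.5,-1.1,1,0.08,-0.53,-0.3,-7.9,-8,-1.4,1,0.1,-0.63,-0.37,-9.5,-9.6,-1.7,1,0.114,-0.738,-0.428,-11,-11.2,-1.9,1,0.114,-0.738,-0.428,-11,-11.2,-1.9,1])

```text
time: 6.95
tool_pos: [0.5727, -0.03, 0.2053]
ee_rot: [3.136, 0.51, 3.084]
wrist_force: [-0.4, 0.4, -0.9]
width: 0.0181
finger_force: 30.0
```

Request:
move_arm(deltas=[0,0,0,0,0,0,1,0,0,0,0,0,0,1,0,0,0,0,0,0,1])

```text
time: 7.25
tool_pos: [0.5787, -0.0296, 0.2143]
ee_rot: [3.14, 0.523, 3.089]
wrist_force: [0.0, 0.4, -0.9]
width: 0.0181
finger_force: 30.0
```

```bash
python3 - <<'E'
from h import *
Rc,pc,o=cur();print(o['joint_positions'].round(3),pc)
Rt,pt=final(.23);print(*delta(Rc,pc,Rt,pt))
s=snap('scene','scene2');t=snap('top','top2');w=snap('wrist','wrist4')
A=s['image'][130:330,180:446,::-1];A=cv2.resize(A,(400,300));B=t['image'][170:320,250:450,::-1];B=cv2.resize(B,(400,300),interpolation=cv2.INTER_CUBIC)
C=cv2.resize(w['image'][:,:,::-1],(400,300));D=w['image'][240:480,160:480,::-1];D=cv2.resize(D,(400,300))
cv2.imwrite('pics/m4.png',np.vstack([np.hstack([A,B]),np.hstack([C,D])]))
E
```

```text
[-0.193 -0.235  1.747  0.08   1.112 -1.728] [ 0.57874992 -0.02964955  0.21429317]
[ 0.002 -0.    -0.   ] [ 0.22 -0.16 -0.04]
```

View pics/m4.png

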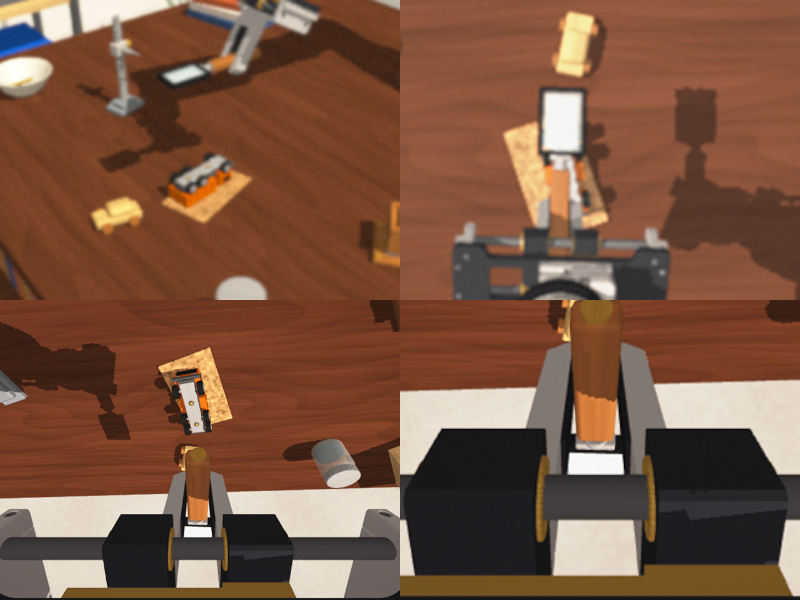

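The lens is level-looking over the dumper: frame in the top tile spans (541,89)-(587,155); wrist tile shows the rivets at about (191,104) and (198,124).

```bash
cat >> h.py <<'E'
def lensfit(s,box,zlo,zhi):
    u0,u1,v0,v1=box;P=[];M,o=cam(s)
    for v in range(v0,v1):
        for u in range(u0,u1):
            if s['depth'][v,u]>0:
                p=depthpt(s,u,v)
                if zlo<p[2]<zhi:P.append(p)
    P=np.array(P);k=np.ones(len(P),bool)
    for _ in range(5):
        c,*_r=np.linalg.lstsq(np.c_[P[k,:2]-P[k,:2].mean(0),np.ones(k.sum())],P[k,2],rcond=None)
        m=P[k,:2].mean(0);r=P[:,2]-np.c_[P[:,:2]-m,np.ones(len(P))]@c;k=abs(r)<max(.002,2*r[k].std())
    return len(P),k.sum(),'mean',P[k].mean(0).round(4),'slope',c[:2].round(3),'std',r[k].std().round(4),'mid xy',((P[k].max(0)+P[k].min(0))/2).round(4),'ext',np.ptp(P[k],axis=0).round(4)
E
python3 - <<'E'
from h import *
t=load('top2');s=load('scene2');w=load('wrist4')
print('top',lensfit(t,(317,347,211,250),.19,.27))
print('scene',lensfit(s,(284,325,168,190),.19,.27))
c=[atz(t,u,v,.2345) for u,v in((320.5,214.5),(343.5,214.5),(341.5,247.5),(320,246.5))];print(np.round(c,4),np.mean(c,0))
for u,v in((317,198),(306,166)):print('rivet',depthpt(w,u,v),atz(w,u,v,.043))
g=w['image'][150:230,270:350,::-1];cv2.imwrite('pics/riv.png',np.hstack([cv2.resize(g,(400,400),interpolation=cv2.INTER_CUBIC),cv2.resize(t['image'][200:260,310:350,::-1],(400,400),interpolation=cv2.INTER_CUBIC)[:, :]]))
print(proj(w,RIV))
E
```

```text
top (851, np.int64(738), 'mean', array([ 0.6588, -0.0329,  0.2338]), 'slope', array([-0.001,  0.021]), 'std', np.float64(0.0012), 'mid xy', array([ 0.6582, -0.0324,  0.2338]), 'ext', array([0.068 , 0.0474, 0.0059]))
scene (465, np.int64(362), 'mean', array([ 0.655 , -0.0307,  0.2316]), 'slope', array([-0.021,  0.01 ]), 'std', np.float64(0.0011), 'mid xy', array([ 0.6447, -0.031 ,  0.2318]), 'ext', array([0.0967, 0.0506, 0.0065]))
[[ 0.6911 -0.015   0.2345]
 [ 0.6899 -0.0589  0.2345]
 [ 0.6268 -0.0532  0.2345]
 [ 0.6297 -0.0125  0.2345]] [ 0.65938378 -0.03488835  0.2345    ]
rivet [ 0.65732744 -0.03402809  0.04231176] [ 0.65674452 -0.03400118  0.043     ]
rivet [ 0.61402061 -0.04266774  0.04448286] [ 0.61505928 -0.04277142  0.043     ]
(np.float64(315.71809463100993), np.float64(199.65953822631445))
```

View pics/riv.png

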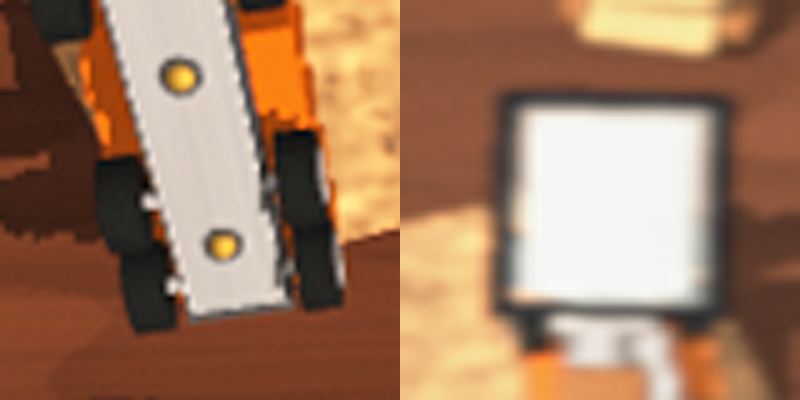

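The wrist crop puts the rear rivet at full-picture pixel (314.5,198.7), 1.5 px from the earlier estimate. The lens is level and centred within about 2 mm, so descend.

Request:
move_arm(deltas=[0,0,0,0.7,0,1.2,1,0,0,0,1.5,0,2.6,1,0,0,0,2.3,-0.1,4,1,0,0,0,3.1,-0.1,5.4,1,0,0,0,3.9,-0.1,6.8,1,0,0,0,4.5,-0.15,7.8,1,0,0,0,4.9,-0.15,8.5,1,0,0,0,4.9,-0.15,8.5,1])

```text
time: 8.2
tool_pos: [0.5763, -0.0314, 0.1126]
ee_rot: [3.14, 0.519, 3.089]
wrist_force: [-0.5, 0.7, -0.1]
width: 0.0177
finger_force: 30.0
```

Request:
move_arm(deltas=[0,0,0,0,0,0,1,0,0,0,0,0,0,1,0,0,0,0,0,0,1,0,0,0,0,0,0,1])

```text
time: 8.6
tool_pos: [0.5777, -0.0317, 0.1155]
ee_rot: [3.141, 0.524, 3.089]
wrist_force: [-0.1, 0.0, -1.6]
width: 0.0176
finger_force: 30.0
```

```bash
python3 - <<'E'
from h import *
Rc,pc,o=cur();print(o['finger_force'],o['wrist_force'],pc)
Rt,pt=final(.132);print(*delta(Rc,pc,Rt,pt))
s=snap('scene','scene3');t=snap('top','top3')
bx=[np.array(proj(t,p)) for p in([.695,-.008,.136],[.625,-.062,.136])];print(bx)
b=np.round(bx).astype(int);print('top',lensfit(t,(b[:,0].min(),b[:,0].max(),b[:,1].min(),b[:,1].max()),.1,.17))
bx=np.round([proj(s,p) for p in([.693,-.010,.136],[.625,-.062,.136],[.693,-.062,.136],[.625,-.01,.136])]).astype(int);print(bx)
print('scene',lensfit(s,(bx[:,0].min(),bx[:,0].max(),bx[:,1].min(),bx[:,1].max()),.1,.17))
# pointer: pixels near the tip in both views
for n,S in(('top',t),('scene',s)):
    u,v=np.round(proj(S,[.575,-.310,.132])).astype(int);P=[]
    for i in range(-9,10):
        for j in range(-9,10):
            if S['depth'][v+j,u+i]>0:
                p=depthpt(S,u+i,v+j)
                if .1<p[2]<.17 and np.hypot(*(p[:2]-[.575,-.31]))<.03:P.append(p)
    P=np.array(P);print(n,len(P),P[np.argsort(P[:,1])[::-1]][:25].round(3).tolist())
A=cv2.resize(s['image'][130:290,220:380,::-1],(400,400));B=cv2.resize(t['image'][190:290,280:380,::-1],(400,400))
cv2.imwrite('pics/m5.png',np.hstack([A,B]))
E
```

```text
29.98134434223175 [-0.13882546  0.01707788 -1.57615351] [ 0.57767242 -0.03169161  0.11549202]
[ 0.001  0.    -0.   ] [ 0.09  0.05 -0.06]
[array([317.23479989, 220.85401193]), array([343.60180313, 252.96625908])]
top (651, np.int64(566), 'mean', array([ 0.6591, -0.0346,  0.1348]), 'slope', array([-0.001,  0.021]), 'std', np.float64(0.0014), 'mid xy', array([ 0.6599, -0.0343,  0.1347]), 'ext', array([0.0655, 0.0484, 0.0066]))
[[297 225]
 [308 206]
 [284 215]
 [321 215]]
scene (398, np.int64(314), 'mean', array([ 0.6569, -0.0332,  0.1332]), 'slope', array([0.  , 0.03]), 'std', np.float64(0.001), 'mid xy', array([ 0.6492, -0.0338,  0.133 ]), 'ext', array([0.0874, 0.0509, 0.0051]))
top 25 [[0.575, -0.303, 0.134], [0.575, -0.305, 0.135], [0.575, -0.308, 0.134], [0.577, -0.309, 0.136], [0.577, -0.311, 0.136], [0.576, -0.313, 0.136], [0.576, -0.315, 0.135], [0.579, -0.316, 0.135], [0.576, -0.318, 0.133], [0.579, -0.318, 0.134], [0.58, -0.319, 0.137], [0.578, -0.32, 0.134], [0.578, -0.321, 0.139], [0.58, -0.322, 0.136], [0.58, -0.323, 0.138], [0.578, -0.324, 0.136], [0.584, -0.325, 0.14], [0.578, -0.327, 0.139], [0.583, -0.327, 0.134], [0.58, -0.327, 0.133], [0.578, -0.327, 0.132], [0.582, -0.328, 0.137], [0.576, -0.329, 0.134], [0.584, -0.329, 0.135], [0.58, -0.329, 0.133]]
scene 22 [[0.574, -0.304, 0.133], [0.575, -0.309, 0.131], [0.578, -0.31, 0.132], [0.579, -0.313, 0.134], [0.575, -0.315, 0.132], [0.582, -0.319, 0.136], [0.579, -0.319, 0.132], [0.58, -0.323, 0.13], [0.582, -0.325, 0.133], [0.582, -0.325, 0.13], [0.585, -0.325, 0.134], [0.584, -0.328, 0.13], [0.576, -0.328, 0.134], [0.579, -0.328, 0.135], [0.586, -0.329, 0.133], [0.582, -0.33, 0.135], [0.585, -0.332, 0.129], [0.587, -0.333, 0.135], [0.587, -0.333, 0.132], [0.582, -0.336, 0.133], [0.578, -0.336, 0.135], [0.581, -0.336, 0.135]]
```

View pics/m5.png

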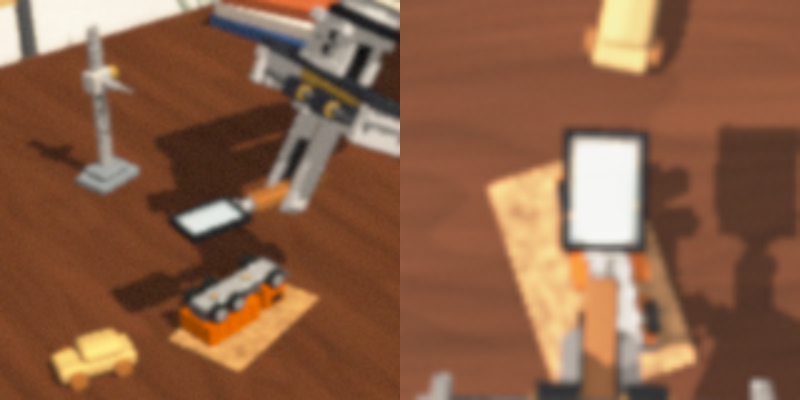

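The lens sits level over the rear of the dumper. Compared in the same cameras it reads about 2–3 mm below the pointer, so raise it 2 mm and hold.

Request:
move_arm(deltas=[0,0,0,-0.1,0,-0.17,1,0,0,0,-0.1,0,-0.17,1,0,0,0,-0.1,0,-0.17,1,0,0,0,-0.1,0,-0.17,1,0,0,0,-0.1,0,-0.17,1,0,0,0,-0.1,0,-0.17,1,0,0,0,-0.1,0,-0.17,1,0,0,0,-0.1,0,-0.17,1])

```text
time: 9.5
tool_pos: [0.5773, -0.0317, 0.1166]
ee_rot: [3.141, 0.522, 3.089]
wrist_force: [-0.1, -0.6, -1.0]
width: 0.0177
finger_force: 30.0
```

```bash
python3 - <<'E'
from h import *
Rc,pc,o=cur();print(pc,abs(o['qvel']).max(),o['finger_force'])
if abs(o['qvel']).max()<.02 and o['finger_force']>20: print(robot.close_job())
E
```

```text
[ 0.57726832 -0.03165678  0.11660464] 0.0022580908266363227 29.981423020362854
the job is handed in; nothing more can be done
None
```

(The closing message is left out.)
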